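# Load the tub lift and let it down

### The arm

A 6-joint arm with a two-finger parallel gripper is mounted at the origin on the work surface. World frame = base frame: x ahead of the robot, y to its left, z up, the work surface at z = 0. Lengths are in m, angles in rad, forces in N, time in s.
With the tool pointing down it reaches from about 0.25 to 0.8 m from the base axis. Payload 3.9 kg.
Tool frame: the origin (TCP) lies midway between the tips of the shut fingers; the grasp point (between the pads) lies 19 mm behind it; z points along the fingers, y is the direction in which the jaws open and shut (so a half turn about z gives the same grasp; the last joint's range is limited). The gripper opens to 85 mm and grips with 20 to 120 N. Pads are 22 mm wide; open, the fingers measure 114 mm over their backs; the gripper's body (76 mm by 85 mm) begins 54 mm behind the grasp point. The pads swing forward as they close: fully open they stand 13 mm farther back than shut.
Start: joints at [-1.173, 0.26, -0.138, 1.173, 0, 1.571], TCP at [0.203, -0.484, 0.231] pointing down, gripper open.
Joint ranges: [-2.78, 2.78], [-0.83, 1.72], [-1.28, 1.37], [-1.9, 2.12], [-1.57, 1.48], [-3.14, 3.14]. Speed limits (rad/s): [2.57, 2.57, 3.14, 3.14, 3.14, 3.14].

### API

Orientations are given as a unit quaternion [x, y, z, w].
In Python, from cell import arm, viewer, spotter gives the robot as it stands.
- The arm moves only by the tool apply_moves, never from a script. Its argument "commands" is a list that holds one entry, the list of rows, each a list of 4 numbers: the shift along the tool's x, y, z in cm, then the turn about the tool's z in units of 6 degrees (1.0 is 6 degrees). In form: [[[tx, ty, tz, yaw], ...]]. A call has 1 to 8 rows; each row is the pose to reach, as a shift and turn from the pose commanded when the call began, along the tool's axes at that moment; what a row does not reach only later rows make up. A row lasts 1/8 s, in which the tool goes at most 62.5 mm and 10.7 degrees, less where a joint would pass 70% of its speed; a pose out of reach is approached as far as the arm can. A call with a gripper value outside its range is refused whole. "grip" is the opening, from 0 (shut) to 1 (fully open), set as the call begins (left out, the last holds). The fingers move at their own pace and stop on an object; "squeeze" is the grip in N (left out, the last holds). Time passes only in rows, so rows that repeat a pose let the fingers close. It gives the time, the measured TCP pose, the force and the opening at its end, in the units of the state.
- arm.sense(): the state, without advancing time (a new reading comes with each control period).
- viewer.capture(name): name is "scene" or "top"; returns the picture (480x640x3 uint8, red, green, blue); there is no depth.
- viewer.calibration(name): a dict with "intrinsics" (3x3 intrinsics, pixels), "extrinsics" (4x4, takes a point from world to camera coordinates). Camera axes: x right, y down, z forward; pixel columns grow to the right and rows downward; lengths in m; the calibration is good to about 2 mm. A picture is of the moment at which its call begins. calibration takes no time and is no camera call.
- arm.sign_off(): hands the job in, once; it reports no verdict.
Trained networks look in the newest picture that a camera, given by its name, has taken for a name from the list of things; names that differ only in an ending like _2 or _b are one class to them, and where a whole thing is asked for, a point or a joint stands for the part that bears it (a point fixed in the world has none). Each returns a list of dicts, best first, with "score" (0 to 1); they miss things now and then, are a little off and sometimes report something else, mostly with a low value. They report only what shows in the picture. A call takes as long as a camera call. They do not tell look-alikes from the thing itself.
- spotter.boxes_of(camera, query): "location" ([x, y, z] in m, in the coordinates of the camera as it stood for that picture, good to about 4 mm: the middle of the surface that is visible of it).
- spotter.tip_of(camera, query): "location" ([x, y, z] in m, in the coordinates of the camera as it stood for that picture, good to about 4 mm: a listed point, or the origin of a listed thing).
The state is a dict: "time_s": time; "joint_pos": joint angles; "qd": joint speeds; "joint_torque": joint torques, N m; "eef_pos": TCP position; "tcp_rot": TCP orientation; "force": force on the tool from outside, world axes, zero at the start; "torque": the same for the moment, N m; "width": opening from 0.0 (shut) to 1.0 (fully open).
Only numpy, scipy, OpenCV 4.12 (cv2) and the standard library are available. Lean on these libraries where they do the work, as an engineer would, in place of code of your own. Each camera call takes 0.05 s, during which the arm holds its last target.

### The job

Take the one loose tub that has the same shape as the tub on the little hand lift (square and tapering) and nest it fully home, upright, in the tub on the raised carriage, and let go of it. Then lift the lift's pawl clear of the toothed wheel by its handle and keep it up while the wheel turns back and the carriage sinks all the way to its bottom stop, and only then let the pawl drop back between the teeth. Leave the two tubs that do not nest, and everything else on the table, where they are.

Things in the scene. Friction and masses are not known exactly. Their poses are not given: they have to be found in the camera images.
- lift: Grey and aluminium hand lift, fixed; place and yaw vary. Origin: on the table under the wheel's axle, which runs along x, 120 mm up. Base plate x -75 to 60, y -107 to 168 mm, 12 mm thick. On the +y side of its mast a tray (carriage) carries a clamped white tub like tub_taper, centred at x 0, y 115 mm; its rim is 120 mm above the table when the carriage is down
- mast_top (a point): middle of the top of the lift's mast: lift frame x 27, y 49, z 200 mm (mast 28 x 42 mm in x, y)
- wheel_hub (a point): middle of the toothed steel wheel: lift frame x -30, y 0, z 120 mm; 10 saw teeth, 100 mm across, 14 mm thick, upright across the lift's x axis; behind it a 106 mm drum flange with a roller on which the carriage rests
- carriage (a joint): height of the carriage above its lowest position, m: 0 = down, at the start about 0.072. It rests on the drum's roller and sinks as the drum turns back. A damper limits the fall to about 30 mm/s: letting down takes 2 to 4 s
- wheel (a joint): angle of the toothed wheel and drum, rad: 0 = at its stop, carriage down; grows as the carriage rises; at the start held by the pawl at about 1.84. One tooth is 0.63. With the pawl clear, the carriage's weight alone turns it back to 0
- pawl (a joint): angle of the pawl, rad: 0 = fully down between two teeth, grows as it is lifted; clear of the teeth above 0.17, stop at 0.75. Falls by its own weight (140 g) when let go. Swings about a pin along the lift's x axis at y 65, z 180 mm in the lift's frame
- pawl_grip (a point): point to grip on the pawl's handle, a round steel bar 14 mm thick along the lift's x axis, about 68 mm of it free, with a 22 mm flange at the front end. Pawl down: lift frame x -78, y -85, z 180 mm. It swings up and towards +y at 150 mm about the pawl's pin. Below it only the base plate, behind it the wheel
- nest (a point): where the centre of the foot of the nested tub comes: on the inner ledges of the tub on the carriage, 45 mm below its rim, at x 0, y 115 mm in the lift's frame; moves with the carriage; axes as the lift's
- tub_taper: white square tub that tapers, the one that nests: foot 40 x 40 mm, sides widening to 58 mm, rim band 62 x 62 mm outside over the top 16 mm, 90 mm tall, open top (mouth 53 mm inside), 90 g. Origin: centre of its foot. x and y parallel to its sides. Nested it stands 45 mm out of the lower tub, with 2 mm play on each side, its sides parallel to the lower tub's (any quarter turn does)
- tub_round: white round tub, rim 62 mm across, foot 56 mm, 90 mm tall, open; does not nest; origin: centre of its foot
- tub_straight: white square tub with upright sides, 62 x 62 mm, 90 mm tall, open; does not nest; origin: centre of its foot
- bottle: yellow squeeze bottle, 52 mm across, 130 mm tall, standing; origin: centre of its underside; stays where it is
- jar: glass jar, 60 mm across, 90 mm tall, standing; origin: centre of its underside; stays where it is
- bowl: steel bowl, 130 mm across, 55 mm tall; origin: centre of its underside; stays where it is
- spoon: steel spoon, 190 mm long, lying flat along its x axis; origin under its middle; stays where it is
- can: food can, 72 mm across, 100 mm tall, standing; origin: centre of its underside; stays where it is
Things that resemble listed ones, but are neither listed nor needed, are in the scene too. What is shaped like the tub_taper but black or red is not meant.

How it is judged:
By the outcome, as a careful person would: the job done as asked, in the order asked, and still so for the second after the job is handed in, with the robot touching nothing.
It also fails if it takes over 51 s, if anything falls off the work surface, if the arm or the gripper's body presses on something with over 40 N, if the wrist force passes 120 N, or if a joint passes its speed limit or range.

## Working session

There is one attempt and no reset: what is moved stays moved. The work goes in short steps, Python scripts to look and compute and a tool call to move; the robot and the scene stay as the last step left them, time stands still between calls to the robot, and variables do not carry over. Pictures are saved under pics/ and viewed, and the job is handed in when it is done.

Besides the shell and the picture viewer there is one more tool, called after "Emit:" by a JSON object that holds its "method" and its "body". apply_moves: Moves the arm, as the interface text tells. Its arguments: {"type":"object","properties":{"commands":{"type":"array","items":{"type":"array","items":{"type":"array","items":{"type":"number"}}}},"grip":{"type":"number"},"squeeze":{"type":"number"}},"required":["commands"]}

```bash
mkdir -p pics; ls; python3 - <<'E'
from cell import arm, viewer, spotter
import cv2, numpy as np
s=arm.sense(); print({k:np.round(v,3) for k,v in s.items()})
for c in ["scene","top"]:
    im=viewer.capture(c); cv2.imwrite(f"pics/{c}0.png",im[:,:,::-1])
    k=viewer.calibration(c); print(c,np.round(k["intrinsics"],1).tolist(),np.round(k["extrinsics"],4).tolist())
E
```

```text
pics
{'time_s': np.float64(0.0), 'joint_pos': array([-1.173,  0.261, -0.139,  1.173,  0.   ,  1.571]), 'qd': array([ 0.003,  0.   , -0.002, -0.001, -0.001,  0.   ]), 'joint_torque': array([-2.0000e-03, -4.0567e+01,  2.5393e+01,  1.9000e-02, -0.0000e+00,
        0.0000e+00]), 'eef_pos': array([ 0.203, -0.483,  0.23 ]), 'tcp_rot': array([ 0.98 ,  0.198, -0.   , -0.001]), 'force': array([-0.798,  0.393, -0.387]), 'torque': array([ 0.015,  0.001, -0.034]), 'width': np.float64(0.998)}
scene [[590.8, 0.0, 321.6], [0.0, 590.8, 229.1], [0.0, 0.0, 1.0]] [[0.4314, 0.902, 0.0143, -0.2255], [0.7701, -0.36, -0.5266, -0.376], [-0.4699, 0.2382, -0.85, 1.665], [0.0, 0.0, 0.0, 1.0]]
top [[489.0, 0.0, 321.7], [0.0, 489.0, 243.4], [0.0, 0.0, 1.0]] [[0.0026, -1.0, 0.0049, -0.0166], [-0.9938, -0.0031, -0.1109, 0.5519], [0.1109, -0.0045, -0.9938, 1.1368], [0.0, 0.0, 0.0, 1.0]]
```

View pics/scene0.png

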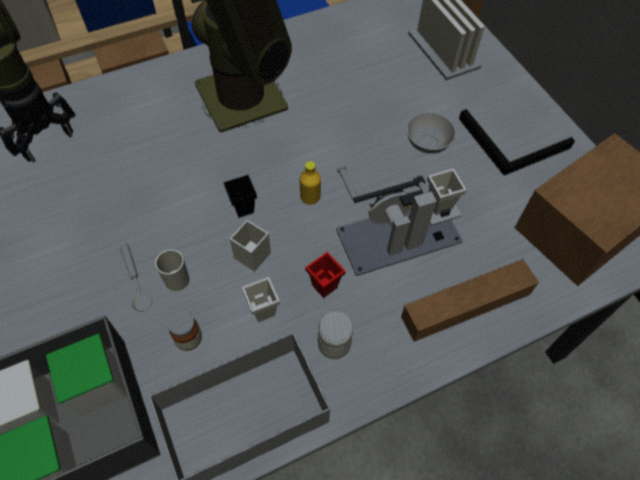

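View pics/top0.png

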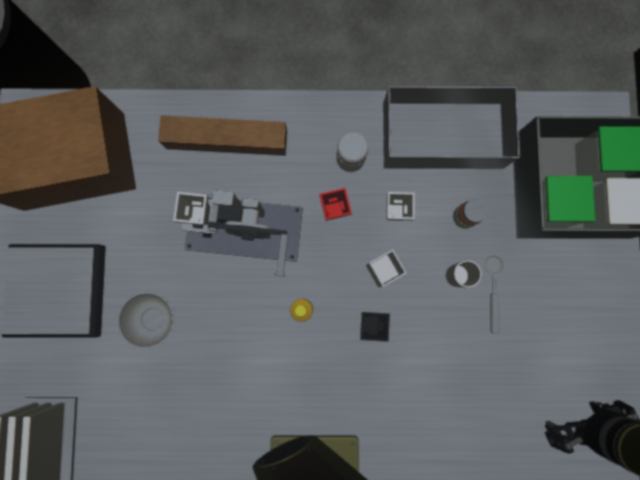

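```bash
cat > h.py <<'E'
from cell import arm, viewer, spotter
import cv2, numpy as np
from scipy.spatial.transform import Rotation as R
def cal(c):
    k=viewer.calibration(c); return np.array(k["intrinsics"]),np.array(k["extrinsics"])
def w(c,p):
    K,E=cal(c); return E[:3,:3].T@(np.array(p)-E[:3,3])
def px(c,p):
    K,E=cal(c); q=K@(E[:3,:3]@np.array(p)+E[:3,3]); return q[:2]/q[2]
def ray(c,u,v):
    K,E=cal(c); d=E[:3,:3].T@np.linalg.solve(K,[u,v,1]); return -E[:3,:3].T@E[:3,3], d/np.linalg.norm(d)
def atz(c,u,v,z):
    o,d=ray(c,u,v); return o+d*(z-o[2])/d[2]
def tri(u1,u2,c1="scene",c2="top"):
    A=[];b=[]
    for c,u in((c1,u1),(c2,u2)):
        K,E=cal(c);P=K@E[:3]
        for i in(0,1):
            r=u[i]*P[2]-P[i];A.append(r[:3]);b.append(-r[3])
    x,_,_,_=np.linalg.lstsq(np.array(A),np.array(b),rcond=None); return x
E
python3 - <<'E'
from h import *
for c in ["scene","top"]:
  for q in ["tub_taper","mast_top","wheel_hub","pawl_grip","nest","tub_round","tub_straight","lift"]:
    for d in spotter.tip_of(c,q)[:4]:
        p=w(c,d["location"]); print(c,q,round(d["score"],2),np.round(p,4),np.round(px(c,p)))
E
```

```text
scene tub_taper 0.77 [ 0.3596 -0.1358 -0.0023] [244. 209.]
scene tub_taper 0.69 [ 0.639  -0.0431  0.0007] [327. 286.]
scene tub_taper 0.61 [ 0.6316 -0.1983  0.0008] [263. 310.]
scene mast_top 0.58 [0.6261 0.187  0.1963] [424. 199.]
scene wheel_hub 0.65 [0.5591 0.147  0.1178] [388. 202.]
scene pawl_grip 0.73 [0.5141 0.0657 0.1758] [348. 185.]
scene pawl_grip 0.68 [ 0.6334 -0.1989  0.006 ] [262. 310.]
scene nest 0.83 [0.612  0.2561 0.1469] [444. 196.]
scene tub_round 0.85 [ 0.4771 -0.346  -0.0039] [178. 280.]
scene tub_straight 0.9 [ 0.4887 -0.1733 -0.001 ] [249. 256.]
scene lift 0.78 [ 0.5965  0.1418 -0.0027] [388. 243.]
scene lift 0.66 [ 0.4897 -0.1708 -0.0012] [250. 256.]
scene lift 0.5 [ 0.6312 -0.1983  0.0032] [262. 310.]
scene lift 0.17 [0.5593 0.1462 0.1182] [388. 203.]
top tub_taper 0.65 [ 0.6332 -0.1974 -0.0034] [395. 213.]
top tub_taper 0.61 [0.6267 0.1935 0.1996] [221. 198.]
top tub_taper 0.58 [ 6.364e-01 -4.280e-02 -5.000e-04] [333. 211.]
top mast_top 0.78 [0.6268 0.1924 0.1977] [222. 198.]
top pawl_grip 0.61 [0.5098 0.0692 0.1816] [281. 255.]
top nest 0.81 [0.6126 0.2588 0.144 ] [196. 209.]
top nest 0.58 [0.625  0.1923 0.1972] [222. 199.]
top tub_round 0.82 [ 0.4815 -0.3427 -0.0021] [456. 274.]
top tub_round 0.71 [0.4008 0.0328 0.0031] [302. 307.]
top tub_straight 0.59 [ 0.4912 -0.162   0.0013] [382. 270.]
top tub_straight 0.37 [0.3718 0.3907 0.001 ] [153. 319.]
top lift 0.68 [ 0.5973  0.1495 -0.0029] [255. 226.]
```

```bash
python3 - <<'E'
from h import *
a=cv2.imread("pics/scene0.png");b=cv2.imread("pics/top0.png")
def z(i,x0,y0,x1,y1,n): cv2.imwrite(n,cv2.resize(i[y0:y1,x0:x1],(640,480),interpolation=cv2.INTER_CUBIC))
z(a,220,210,380,330,"pics/z1.png"); z(a,330,150,490,270,"pics/z2.png")
z(b,160,170,320,290,"pics/z3.png"); z(b,320,160,480,280,"pics/z4.png")
L=np.array([[27,49],[-30,0],[-78,-85],[0,115],[0,0]])/1000
W=np.array([[.6265,.190],[.559,.147],[.512,.0675],[.6123,.2575],[.597,.1455]])
from scipy.optimize import least_squares
f=lambda t:((L@np.array([[np.cos(t[2]),np.sin(t[2])],[-np.sin(t[2]),np.cos(t[2])]])+t[:2])-W).ravel()
r=least_squares(f,[.6,.15,0]);print(r.x,np.degrees(r.x[2]),np.round(r.fun*1000,1))
E
montage 2>/dev/null; true
```

```text
[ 0.59568594  0.14398293 -0.11238037] -6.4389206681081665 [ 1.5 -0.4  6.9  0.3 -3.4  0.8 -3.7  0.8 -1.3 -1.5]
```

View pics/z1.png

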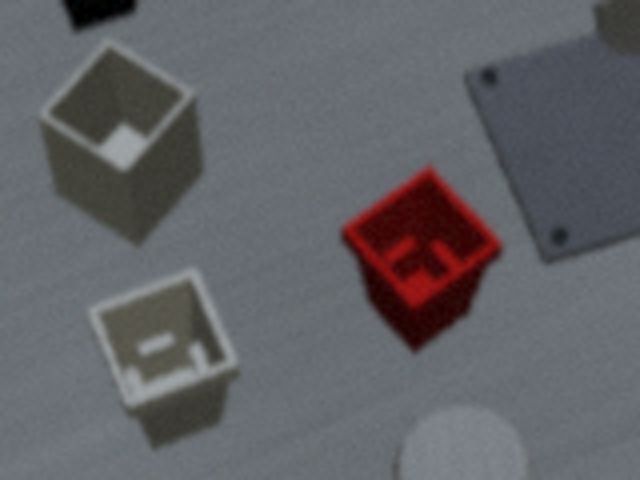

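View pics/z2.png

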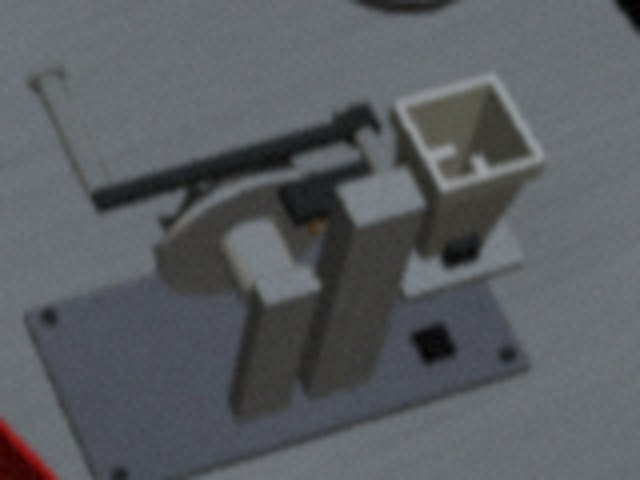

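View pics/z3.png

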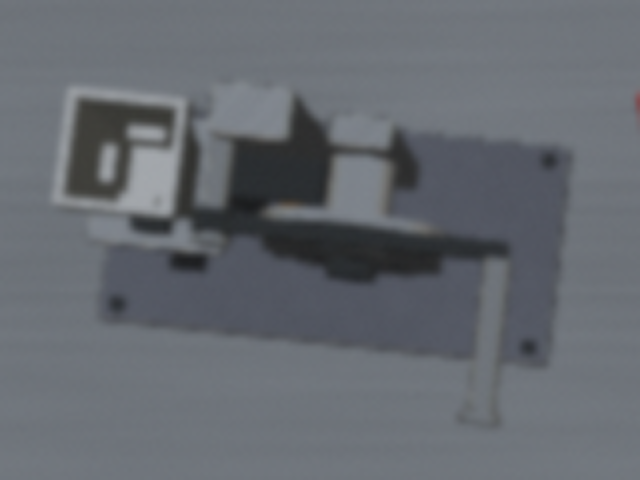

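View pics/z4.png

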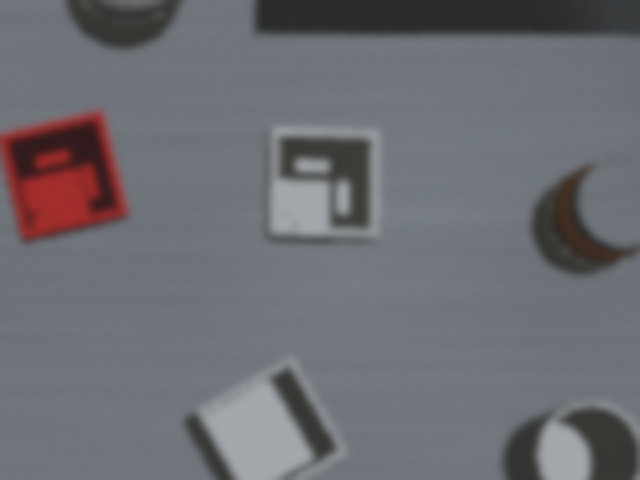

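```bash
cat > fit.py <<'E'
from h import *
from scipy.optimize import minimize
from scipy.ndimage import map_coordinates
def projN(c,P):
    K,E=cal(c); q=(P@E[:3,:3].T+E[:3,3])@K.T; return q[:,:2]/q[:,2:]
def sq(x,y,z,t,h,n=40):
    s=np.linspace(-.97,.97,n); o=np.ones(n)
    p=np.concatenate([np.c_[s,o],np.c_[s,-o],np.c_[o,s],np.c_[-o,s]])*h
    c,d=np.cos(t),np.sin(t)
    return np.c_[x+c*p[:,0]-d*p[:,1],y+d*p[:,0]+c*p[:,1],np.full(len(p),z)]
def fit(ims,x0,free_z=True,h=.031):
    C={}
    g={c:cv2.GaussianBlur(i.astype(np.float32),(0,0),.7).sum(2) for c,i in ims.items()}
    def val(c,P):
        u=projN(c,P); return map_coordinates(g[c],[u[:,1],u[:,0]],order=1)
    def cost(p):
        x,y,z,t=p
        if not free_z:z=x0[2]
        return -sum((np.minimum(val(c,sq(x,y,z,t,h-.0018)),600)-np.minimum(val(c,sq(x,y,z,t,h+.0018)),600)).mean() for c in g)
    best=None
    for dt in(-.1,0,.1):
      for dx in(-.004,0,.004):
        for dy in(-.004,0,.004):
          s=np.array(x0)+[dx,dy,0,dt]
          r=minimize(cost,s,method="Nelder-Mead",options=dict(initial_simplex=[s]+[s+np.eye(4)[i]*[.004,.004,.004,.06][i] for i in range(4)],xatol=1e-5,fatol=1e-3))
          if best is None or r.fun<best.fun:best=r
    return best.x,best.fun
E
python3 - <<'E'
from fit import *
a=cv2.imread("pics/scene0.png");b=cv2.imread("pics/top0.png")
import cell
for nm,x0 in(("taper",[.633,-.198,.09,0.02]),("nest",[.612,.2575,.192,-.11])):
    print("guess",projN("scene",sq(*x0,.031))[[0,39,40,79]].round(),)
    for ims in({"scene":a,"top":b},{"scene":a},{"top":b}):
        x,f=fit(ims,x0,len(ims)>1); print(nm,list(ims),np.round(x,4),round(f,1))
c,d=np.cos(-.11),np.sin(-.11)
for c_ in("scene","top"):
  for n in ["pawl_grip"]*3:
    viewer.capture(c_)
    for q in spotter.tip_of(c_,n)[:1]: print(c_,n,np.round(w(c_,q["location"]),4))
E
```

```text
guess [[268. 276.]
 [279. 299.]
 [241. 288.]
 [252. 311.]]Traceback (most recent call last):
  File "<stdin>", line 7, in <module>
  File "fit.py", line 25, in fit
    r=minimize(cost,s,method="Nelder-Mead",options=dict(initial_simplex=[s]+[s+np.eye(4)[i]*[.004,.004,.004,.06][i] for i in range(4)],xatol=1e-5,fatol=1e-3))
    res = _minimize_neldermead(fun, x0, args, callback, bounds=bounds,
                               **options)
    fxcc = func(xcc)
    fx = function(np.copy(x), *(wrapper_args + args))
  File "fit.py", line 19, in cost
    return -sum((np.minimum(val(c,sq(x,y,z,t,h-.0018)),600)-np.minimum(val(c,sq(x,y,z,t,h+.0018)),600)).mean() for c in g)
            ~~~^^^^^^^^^^^^^^^^^^^^^^^^^^^^^^^^^^^^^^^^^^^^^^^^^^^^^^^^^^^^^^^^^^^^^^^^^^^^^^^^^^^^^^^^^^^^^^^^^^^^^^^^^^^
  File "fit.py", line 19, in <genexpr>
    return -sum((np.minimum(val(c,sq(x,y,z,t,h-.0018)),600)-np.minimum(val(c,sq(x,y,z,t,h+.0018)),600)).mean() for c in g)
                            ~~~^^^^^^^^^^^^^^^^^^^^^^^
  File "fit.py", line 15, in val
    u=projN(c,P); return map_coordinates(g[c],[u[:,1],u[:,0]],order=1)
  File "fit.py", line 5, in projN
    K,E=cal(c); q=(P@E[:3,:3].T+E[:3,3])@K.T; return q[:,:2]/q[:,2:]
        ~~~^^^
  File "h.py", line 5, in cal
    k=viewer.calibration(c); return np.array(k["intrinsics"]),np.array(k["extrinsics"])
ValueError: time passes only in moves, steps and waits
```

```bash
sed -i 's/^def cal(c):/import functools\n@functools.lru_cache(None)\ndef cal(c):/' h.py
cat > run.py <<'E'
from fit import *
a=cv2.imread("pics/scene0.png");b=cv2.imread("pics/top0.png")
print(arm.sense()["time_s"])
for nm,x0 in(("taper",[.633,-.198,.09,0.02]),("nest",[.612,.2575,.192,-.11])):
    for ims in({"scene":a,"top":b},{"scene":a},{"top":b}):
        x,f=fit(ims,x0,len(ims)>1); print(nm,list(ims),np.round(x,4),round(f,1))
for c_ in("scene","top"):
    viewer.capture(c_)
    for n in ["pawl_grip"]*2:
      for q in spotter.tip_of(c_,n)[:1]: print(c_,n,np.round(w(c_,q["location"]),4))
E
time python3 run.py
```

```text
0.9
taper ['scene', 'top'] [ 0.6343 -0.1972  0.0914 -0.0238] -115.9
taper ['scene'] [ 0.6334 -0.1977  0.0821 -0.0275] -72.3
taper ['top'] [ 0.635  -0.1964  0.0895 -0.0183] -49.4
nest ['scene', 'top'] [ 0.6082  0.2585  0.1909 -0.1014] -125.6
nest ['scene'] [ 0.6082  0.2562  0.1957 -0.104 ] -74.1
nest ['top'] [ 0.6084  0.2597  0.1852 -0.1062] -77.7
scene pawl_grip [0.5132 0.0686 0.1762]
scene pawl_grip [0.5132 0.0686 0.1762]
top pawl_grip [0.5086 0.0689 0.1799]
top pawl_grip [0.5086 0.0689 0.1799]
real	0m34.848s
user	0m27.863s
sys	0m0.182s
```

```bash
cat > go.py <<'E'
import sys
from h import *
def go(x,y,z,psi,pos=None,rot=None):
    s=arm.sense(); p=np.array(s["eef_pos"]) if pos is None else pos
    r=R.from_quat(s["tcp_rot"]); M=r.as_matrix()
    d=M.T@(np.array([x,y,z])-p)*100
    cur=np.arctan2(M[1,0],M[0,0]); dp=(psi-cur+np.pi)%(2*np.pi)-np.pi
    print("t",s["time_s"],"pos",np.round(p,4),"psi",round(cur,4),"tilt",np.round(M[:,2],3),"F",np.round(s["force"],1),"w",round(float(s["width"]),3),"j",np.round(s["joint_pos"],2))
    print("cmd",np.round(d,2),"yaw",round(-np.degrees(dp)/6,2))
if __name__=="__main__": go(*map(float,sys.argv[1:5]))
E
python3 go.py .6343 -.1972 .17 1.547
```

```text
t 1.2 pos [ 0.2034 -0.484   0.2313] psi 0.3978 tilt [ 0. -0. -1.] F [ 0.4 -0.2 -0.4] w 1.003 j [-1.17  0.26 -0.14  1.17  0.    1.57]
cmd [50.84 -9.75  6.13] yaw -10.97
```

Emit:
{"method": "apply_moves", "body": {"commands": [[[5.5, -1.1, 0.2, -1.4], [11.5, -2.2, 0.5, -2.8], [17.5, -3.4, 0.8, -4.2], [23.5, -4.5, 1.2, -5.6], [29.5, -5.7, 1.6, -7.0], [35.5, -6.8, 2.0, -8.4], [41.5, -8.0, 3.0, -9.8], [47.0, -9.0, 4.0, -10.97]]], "grip": 1}}

```text
time_s: 2.2
eef_pos: [0.6037, -0.2175, 0.1911]
tcp_rot: [0.714, 0.7, 0.0, 0.0]
force: [1.0, -1.1, 1.3]
width: 0.998
```

```bash
python3 go.py .6343 -.1972 .063 1.547
```

```text
t 2.2 pos [ 0.6037 -0.2175  0.1911] psi 1.5514 tilt [ 0.001 -0.    -1.   ] F [ 1.  -1.1  1.3] w 0.998 j [-0.35  0.48  0.09  1.18 -0.    1.24]
cmd [ 2.1   3.01 12.81] yaw 0.04
```

Emit:
{"method": "apply_moves", "body": {"commands": [[[2.2, 3.2, 4.0, 0], [2.2, 3.2, 7.0, 0], [2.2, 3.2, 7.0, 0]]]}}

```text
time_s: 2.58
eef_pos: [0.6323, -0.1964, 0.1181]
tcp_rot: [0.715, 0.699, -0.002, -0.003]
force: [-0.3, 0.1, 1.1]
width: 1.001
```

```bash
python3 go.py .6343 -.1972 .063 1.547; python3 - <<'E'
from h import *
for c in("scene","top"):
    im=viewer.capture(c); cv2.imwrite(f"pics/{c}1.png",im[:,:,::-1])
    if c=="scene": z=im[200:350,200:400]
    else: z=im[130:280,290:490]
    cv2.imwrite(f"pics/{c}1z.png",cv2.resize(z,(640,480),interpolation=cv2.INTER_CUBIC)[:,:,::-1])
E
python3 go.py .6343 -.1972 .063 1.547
```

```text
t 2.575 pos [ 0.6323 -0.1964  0.1181] psi 1.5475 tilt [-0.007  0.002 -1.   ] F [-0.3  0.1  1.1] w 1.001 j [-0.3   0.56  0.04  1.06 -0.    1.29]
cmd [-0.08  0.24  5.51] yaw 0.01
t 2.675 pos [ 0.6343 -0.198   0.1219] psi 1.5463 tilt [-0. -0. -1.] F [ 0.8  0.1 -0. ] w 1.001 j [-0.3   0.55  0.04  1.06 -0.    1.29]
cmd [0.08 0.   5.89] yaw -0.01
```

View pics/scene1z.png

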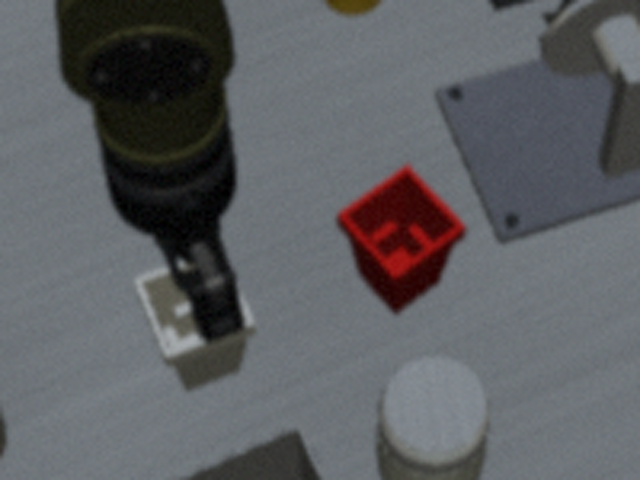

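View pics/top1z.png

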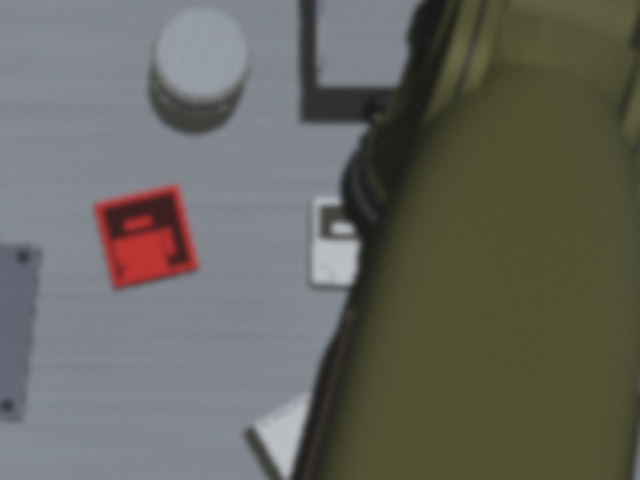

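Emit:
{"method": "apply_moves", "body": {"commands": [[[0.1, 0, 2.5, 0], [0.1, 0, 4.8, 0], [0.1, 0, 5.9, 0], [0.1, 0, 5.9, 0]]]}}

```text
time_s: 3.18
eef_pos: [0.6343, -0.1972, 0.063]
tcp_rot: [0.716, 0.698, 0.0, 0.0]
force: [0.2, 0.6, -0.0]
width: 1.0
```

Emit:
{"method": "apply_moves", "body": {"commands": [[[0, 0, 0, 0], [0, 0, 0, 0], [0, 0, 0, 0], [0, 0, 0, 0], [0, 0, 0, 0], [0, 0, 0, 0]]], "grip": 0, "squeeze": 30}}

```text
time_s: 3.92
eef_pos: [0.6353, -0.1972, 0.064]
tcp_rot: [0.716, 0.698, 0.0, 0.001]
force: [-1.6, 0.5, 5.5]
width: 0.717
```

```bash
python3 go.py .6343 -.1972 .063 1.547
```

```text
t 3.925 pos [ 0.6353 -0.1972  0.064 ] psi 1.5465 tilt [ 0.002 -0.001 -1.   ] F [-1.6  0.5  5.5] w 0.717 j [-0.3   0.6  -0.04  0.93 -0.    1.29]
cmd [-0.01 -0.1   0.1 ] yaw -0.0
```

Emit:
{"method": "apply_moves", "body": {"commands": [[[0, 0, -3, 0], [0, 0, -9, 0], [0, 0, -15, 0], [0, 0, -21, 0], [3, 0, -24, 0.2], [9, 0, -24, 0.4], [15, -0.3, -24, 0.6], [21, -0.6, -24, 0.8]]]}}

```text
time_s: 4.92
eef_pos: [0.6332, 0.0151, 0.3023]
tcp_rot: [0.745, 0.667, 0.0, -0.0]
force: [1.0, -0.0, -1.0]
width: 0.717
```

```bash
python3 go.py .6087 .2585 .30 1.464
```

```text
t 4.925 pos [0.6332 0.0151 0.3023] psi 1.4617 tilt [ 0.  0. -1.] F [ 1. -0. -1.] w 0.717 j [0.02 0.44 0.32 1.45 0.   1.7 ]
cmd [23.93 -5.09  0.23] yaw -0.02
```

Emit:
{"method": "apply_moves", "body": {"commands": [[[6, -1.3, 0, 0], [12, -2.6, 0, 0], [17.5, -3.9, 0, 0], [21.5, -4.7, 0, 0], [23.9, -5.1, 0, 0], [23.9, -5.1, 0, 0], [23.9, -5.1, 0, 0]]]}}

```text
time_s: 5.8
eef_pos: [0.6087, 0.2553, 0.3022]
tcp_rot: [0.745, 0.668, -0.0, 0.0]
force: [0.1, -0.3, -0.5]
width: 0.718
```

```bash
cat > look.py <<'E'
import sys
from h import *
n=sys.argv[1]
for c,(x0,y0,x1,y1) in(("scene",(360,110,520,230)),("top",(140,150,300,270))):
    im=viewer.capture(c); cv2.imwrite(f"pics/{c}{n}.png",im[:,:,::-1])
    cv2.imwrite(f"pics/{c}{n}z.png",cv2.resize(im[y0:y1,x0:x1],(640,480),interpolation=cv2.INTER_CUBIC)[:,:,::-1])
E
python3 look.py 2
python3 go.py .6087 .2585 .30 1.464
```

```text
t 5.9 pos [0.6089 0.2549 0.3024] psi 1.4608 tilt [ 0.    -0.001 -1.   ] F [ 0.2  0.4 -1.1] w 0.719 j [ 0.4   0.5   0.41  1.48 -0.    2.08]
cmd [ 0.36 -0.06  0.24] yaw -0.03
```

View pics/scene2z.png

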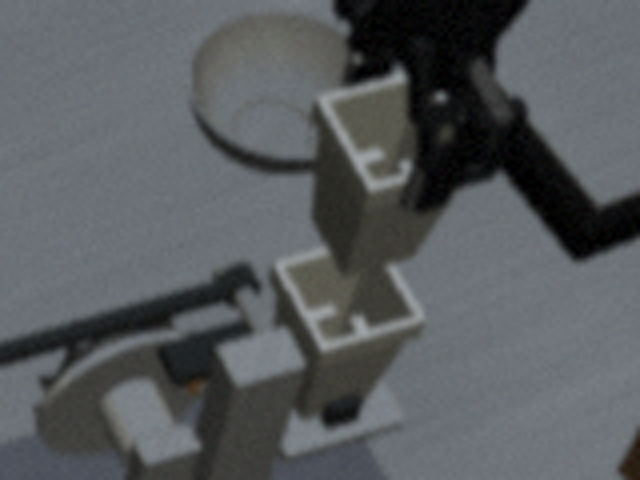

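View pics/top2z.png

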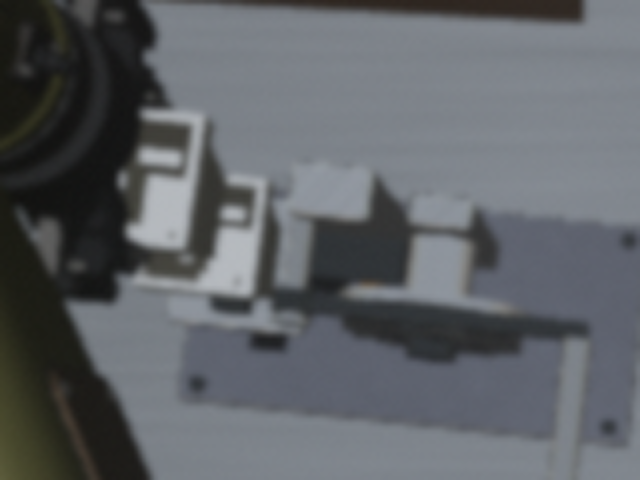

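```bash
cat > ov.py <<'E'
import sys
from fit import *
# n, then list of x y z yaw h
n=sys.argv[1]; S=[list(map(float,a.split(","))) for a in sys.argv[2:]]
out=[]
for c,(x0,y0,x1,y1) in(("scene",(360,110,520,230)),("top",(140,150,300,270))):
    im=cv2.resize(cv2.imread(f"pics/{c}{n}.png")[y0:y1,x0:x1],(800,600),interpolation=cv2.INTER_CUBIC)
    for (x,y,z,t,h) in S:
        K=np.array([[1,1],[1,-1],[-1,-1],[-1,1]])*h
        P=np.c_[K@np.array([[np.cos(t),np.sin(t)],[-np.sin(t),np.cos(t)]])+[x,y],np.full(4,z)]
        u=((projN(c,P)+.5-[x0,y0])*5)
        cv2.polylines(im,[np.int32(u.round())],True,(0,255,0),1,cv2.LINE_AA)
    cv2.imwrite(f"pics/{c}{n}o.png",im)
E
python3 ov.py 2 .6089,.2549,.329,-.11,.031 .6089,.2549,.239,-.11,.02 .6082,.2585,.191,-.106,.031
```

```text
(no output)
```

View pics/scene2o.png

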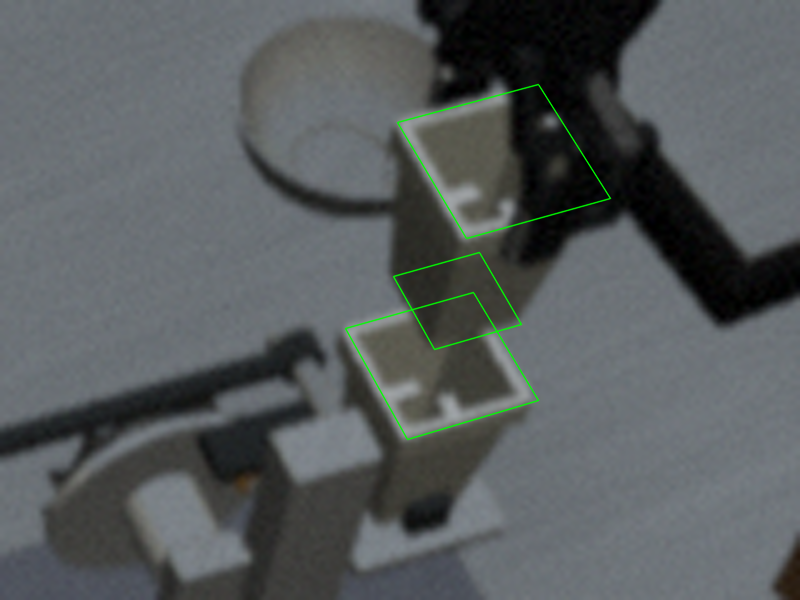

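View pics/top2o.png

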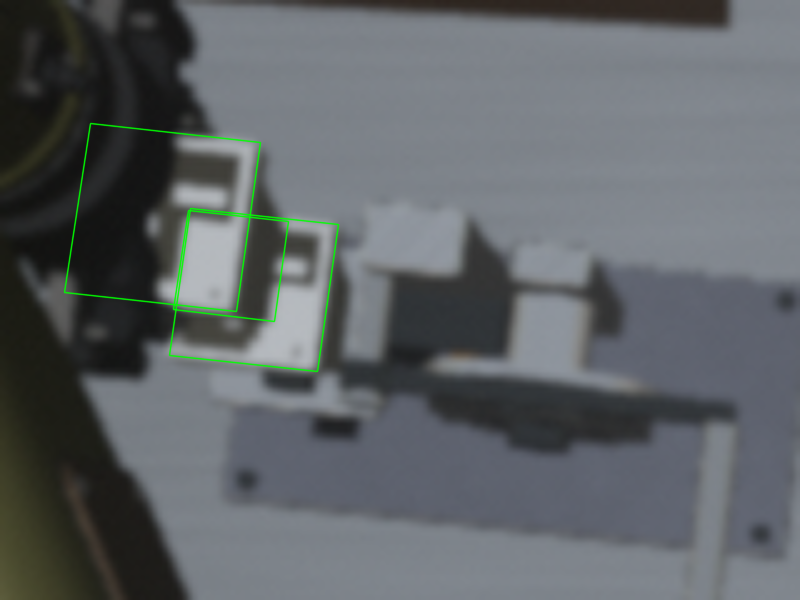

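Emit:
{"method": "apply_moves", "body": {"commands": [[[0.35, -0.1, 0.5, 0], [0.35, -0.1, 2.5, 0], [0.35, -0.1, 4.0, 0], [0.35, -0.1, 5.0, 0], [0.35, -0.1, 6.0, 0], [0.35, -0.1, 6.5, 0], [0.35, -0.1, 7.0, 0], [0.35, -0.1, 7.0, 0]]]}}

```text
time_s: 6.9
eef_pos: [0.6078, 0.26, 0.2321]
tcp_rot: [0.744, 0.668, -0.0, -0.0]
force: [-0.5, -0.1, -1.5]
width: 0.721
```

```bash
python3 look.py 3
python3 go.py .6087 .2585 .21 1.464;python3 ov.py 3 .6087,.2585,.259,-.106,.031 .6082,.2585,.191,-.106,.031
```

```text
t 7.0 pos [0.608  0.2602 0.2326] psi 1.4629 tilt [ 0.  0. -1.] F [-0.3  0.2 -1.9] w 0.718 j [0.4  0.5  0.24 1.31 0.   2.08]
cmd [-0.16  0.08  2.26] yaw -0.01
```

View pics/scene3o.png

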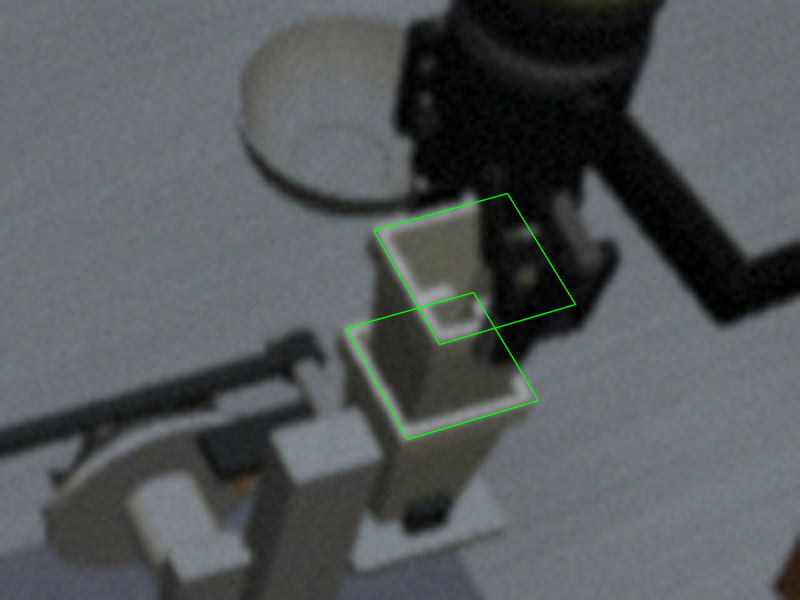

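View pics/top3o.png

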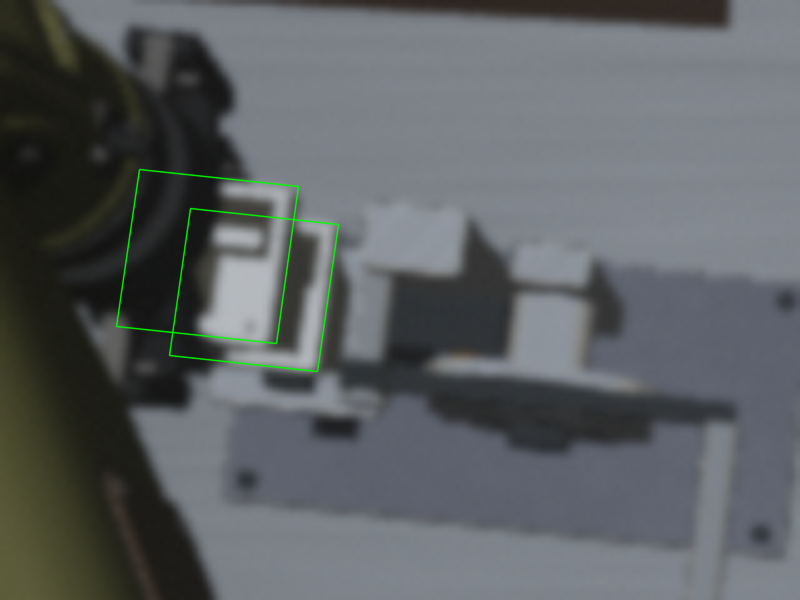

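Emit:
{"method": "apply_moves", "body": {"commands": [[[-0.05, 0.0, 0.6, 0], [-0.05, 0.0, 1.1, 0], [-0.05, 0.0, 1.5, 0], [-0.05, 0, 1.8, 0], [-0.05, 0, 2.0, 0], [-0.05, 0, 2.2, 0], [-0.05, 0, 2.2, 0]]]}}

```text
time_s: 7.88
eef_pos: [0.6079, 0.2596, 0.2104]
tcp_rot: [0.744, 0.668, 0.0, 0.0]
force: [-0.7, -0.2, -1.4]
width: 0.719
```

```bash
python3 look.py 4
python3 go.py .6087 .2585 .21 1.464;python3 ov.py 4 .6087,.2585,.237,-.106,.031 .6082,.2585,.191,-.106,.031
```

```text
t 7.975 pos [0.6079 0.2595 0.2104] psi 1.4627 tilt [ 0.  0. -1.] F [ 0.9 -0.4 -0.6] w 0.721 j [ 0.4   0.51  0.19  1.25 -0.    2.08]
cmd [-0.1   0.09  0.04] yaw -0.01
```

View pics/scene4o.png

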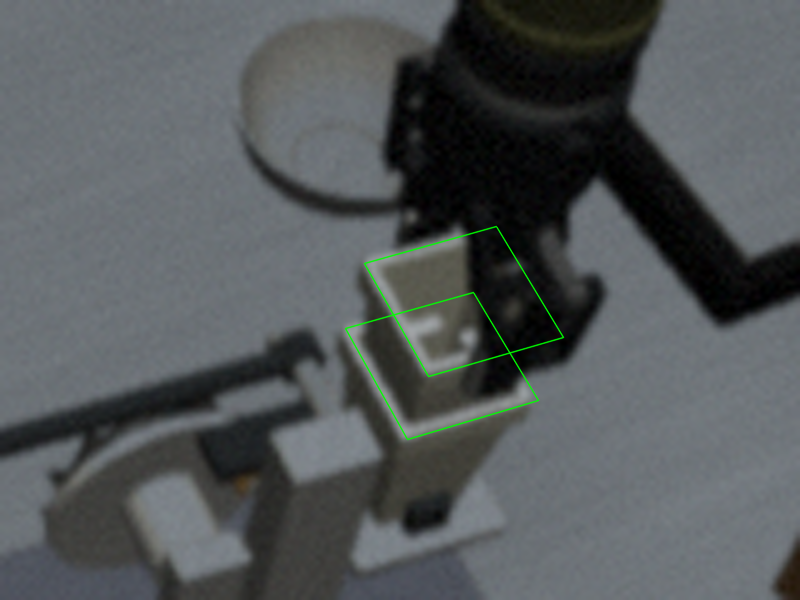

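Emit:
{"method": "apply_moves", "body": {"commands": [[[0, 0, 0.1, 0], [0, 0, 0.2, 0], [0, 0, 0.3, 0], [0, 0, 0.3, 0]]]}}

```text
time_s: 8.48
eef_pos: [0.6079, 0.2598, 0.2099]
tcp_rot: [0.744, 0.668, 0.001, 0.0]
force: [-2.5, -0.4, 9.7]
width: 0.721
```

Emit:
{"method": "apply_moves", "body": {"commands": [[[0, 0, 0.1, 0], [0, 0, 0.1, 0], [0, 0, 0.1, 0], [0, 0, 0.1, 0], [0, 0, 0.1, 0], [0, 0, 0.1, 0]]], "grip": 1}}

```text
time_s: 9.22
eef_pos: [0.6079, 0.2596, 0.2062]
tcp_rot: [0.744, 0.668, -0.0, 0.0]
force: [-0.6, -0.2, 0.4]
width: 1.002
```

```bash
python3 go.py .6087 .2585 .30 1.464
```

```text
t 9.225 pos [0.6079 0.2596 0.2062] psi 1.4628 tilt [-0. -0. -1.] F [-0.6 -0.2  0.4] w 1.002 j [ 0.4   0.51  0.18  1.24 -0.    2.08]
cmd [-0.1   0.09 -9.38] yaw -0.01
```

Emit:
{"method": "apply_moves", "body": {"commands": [[[0, 0, -2, 0], [0, 0, -6, 0], [0, 0, -9, -1.5], [-4.5, -1.7, -9, -3.2], [-9, -3.4, -9, -5.0], [-13.5, -5.2, -8, -6.7], [-18, -6.9, -7, -8.4], [-20, -7.7, -6.4, -10.1]]]}}

```text
time_s: 10.22
eef_pos: [0.508, 0.067, 0.2702]
tcp_rot: [0.304, 0.953, -0.0, -0.0]
force: [0.1, 0.0, -0.7]
width: 0.996
```

```bash
python3 go.py .5096 .0679 .25 3.036; python3 look.py 5;python3 ov.py 5 .6082,.2585,.2365,-.106,.031 .6082,.2585,.1915,-.106,.031
```

```text
t 10.225 pos [0.508  0.067  0.2702] psi 2.5245 tilt [-0.001 -0.    -1.   ] F [ 0.1  0.  -0.7] w 0.996 j [ 0.13  0.23 -0.08  1.26 -0.    0.75]
cmd [-0.08  0.17  2.02] yaw -4.88
```

View pics/scene5o.png

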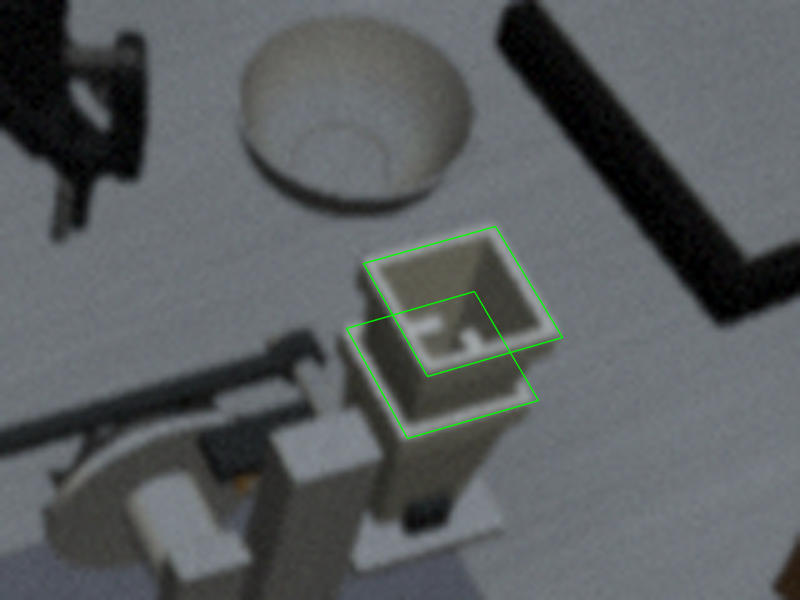

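View pics/top5o.png

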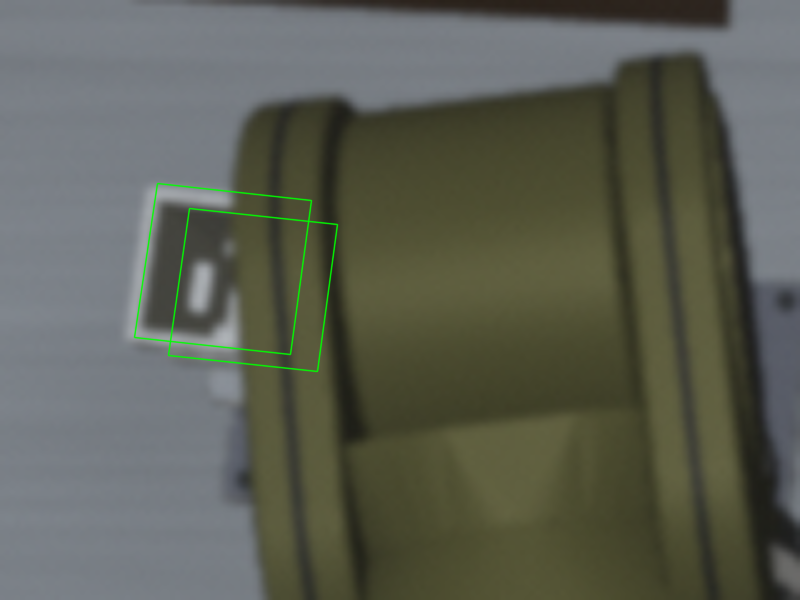

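Emit:
{"method": "apply_moves", "body": {"commands": [[[0, 0.1, 0.5, -1.7], [0, 0.1, 1.0, -3.4], [0, 0.1, 2.0, -4.9], [0, 0.1, 2.0, -4.9], [0, 0.1, 2.0, -4.9]]]}}

```text
time_s: 10.95
eef_pos: [0.5108, 0.0703, 0.2507]
tcp_rot: [0.055, 0.998, 0.0, 0.0]
force: [-1.0, 0.1, -0.4]
width: 1.003
```

```bash
sed -i 's/(360,110,520,230)/(310,130,470,250)/' look.py; python3 look.py 6;python3 go.py .5085 .068 .161 3.036; python3 - <<'E'
from h import *
for q in spotter.tip_of("scene","pawl_grip")[:2]: print(q["score"],w("scene",q["location"]))
s=arm.sense(); p=np.array(s["eef_pos"]); print(px("scene",p),px("scene",[.5096,.0679,.18]))
E
```

```text
t 11.05 pos [0.5108 0.0701 0.2508] psi 3.032 tilt [ 0.001  0.    -1.   ] F [-0.5  0.1  0.7] w 0.999 j [ 0.14  0.24 -0.12  1.21  0.    0.25]
cmd [ 0.21 -0.24  8.98] yaw -0.04
0.69 [0.51417307 0.06675444 0.17714449]
[351.21098877 161.7857602 ] [348.25008112 181.97322429]
```

View pics/scene6z.png

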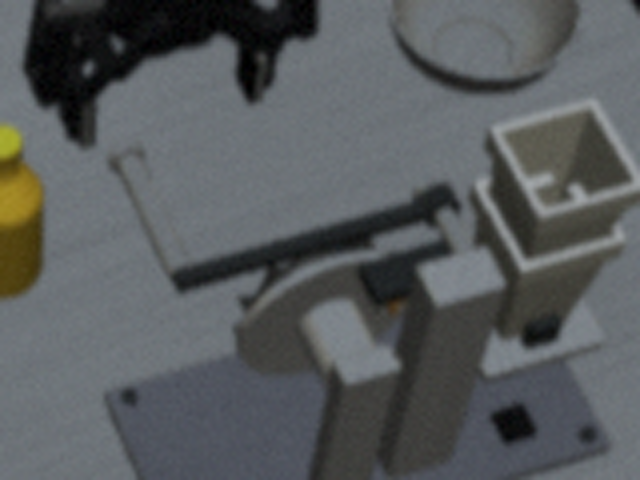

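```bash
python3 - <<'E'
from h import *
def Lw(x,y,z):
    c,s=np.cos(-.106),np.sin(-.106); n=np.array([.6082,.2587]); d=np.array([x,y-.115]); return [n[0]+c*d[0]-s*d[1],n[1]+s*d[0]+c*d[1],z]
for c,f,(x0,y0,x1,y1) in(("scene","scene6",(330,155,370,215)),("top","top0",(265,220,305,280))):
    im=cv2.imread(f"pics/{f}.png")[y0:y1,x0:x1]
    im=cv2.resize(im,(400,600),interpolation=cv2.INTER_CUBIC); im=cv2.convertScaleAbs(im,alpha=1.6)
    for x in(-.044,-.078,-.108):
        for y in(-.092,-.085,-.078):
            u=(px(c,Lw(x,y,.18))+.5-[x0,y0])*10
            cv2.circle(im,tuple(int(v) for v in u),3,(0,255,0) if y==-.085 else (0,0,255),-1)
    cv2.imwrite(f"pics/bar_{c}.png",im)
cv2.imwrite("pics/bar.png",np.hstack([cv2.imread("pics/bar_scene.png"),cv2.imread("pics/bar_top.png")]))
E
```

```text
(no output)
```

View pics/bar.png

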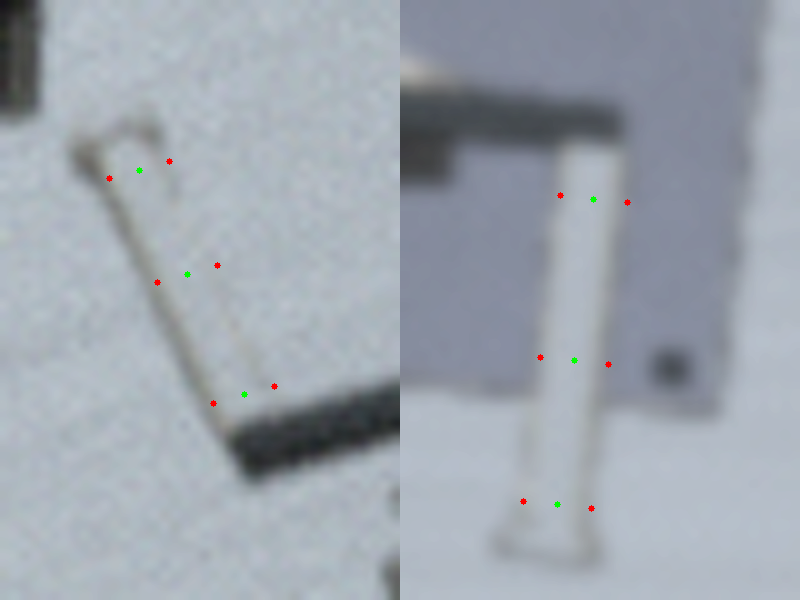

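Emit:
{"method": "apply_moves", "body": {"commands": [[[0.2, -0.2, 1.5, 0], [0.2, -0.2, 4, 0], [0.2, -0.2, 6.5, 0], [0.2, -0.2, 8.3, 0], [0.2, -0.2, 9.1, 0], [0.2, -0.2, 9.1, 0]]]}}

```text
time_s: 11.85
eef_pos: [0.508, 0.068, 0.1593]
tcp_rot: [0.054, 0.999, -0.0, -0.0]
force: [-0.5, 0.6, 0.2]
width: 0.999
```

Emit:
{"method": "apply_moves", "body": {"commands": [[[0, 0, 0, 0], [0, 0, 0, 0], [0, 0, 0, 0], [0, 0, 0, 0], [0, 0, 0, 0], [0, 0, 0, 0], [0, 0, 0, 0]]], "grip": 0, "squeeze": 40}}

```text
time_s: 12.72
eef_pos: [0.5082, 0.0677, 0.1596]
tcp_rot: [0.054, 0.999, -0.0, 0.0]
force: [-1.3, -3.1, 4.3]
width: 0.146
```

```bash
python3 look.py 7;python3 go.py .5085 .068 .161 3.036
```

```text
t 12.825 pos [0.5082 0.0677 0.1596] psi 3.0334 tilt [ 0.    -0.001 -1.   ] F [-1.1 -3.   4.4] w 0.15 j [ 0.13  0.28 -0.3   0.99 -0.    0.24]
cmd [-0.02  0.04 -0.14] yaw -0.02
```

View pics/scene7z.png

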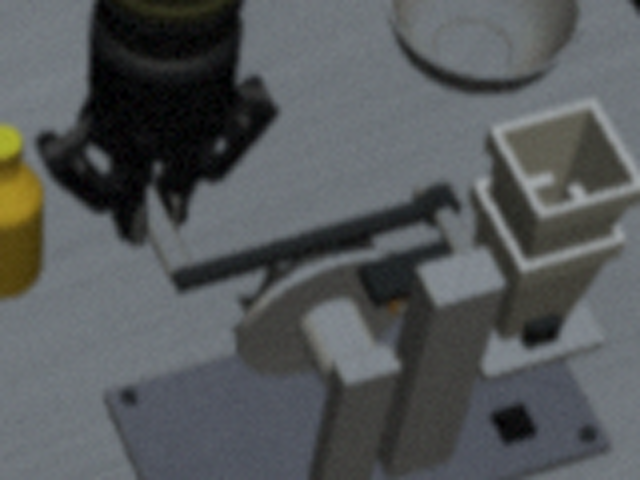

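Emit:
{"method": "apply_moves", "body": {"commands": [[[0, 0.0, -0.75, 0], [0, 0.1, -1.5, 0], [0, 0.2, -2.2, 0], [0, 0.3, -3.0, 0], [0, 0.5, -3.7, 0], [0, 0.7, -4.4, 0], [0, 0.9, -5.1, 0], [0, 0.9, -5.1, 0]]]}}

```text
time_s: 13.82
eef_pos: [0.509, 0.076, 0.2112]
tcp_rot: [0.054, 0.999, -0.001, 0.0]
force: [1.2, -6.5, -0.2]
width: 0.146
```

```bash
python3 look.py 8;python3 go.py .5085 .068 .161 3.036
```

```text
t 13.925 pos [0.509  0.0759 0.2109] psi 3.0331 tilt [ 0.    -0.003 -1.   ] F [ 1.2 -6.8 -0.5] w 0.148 j [ 0.15  0.25 -0.2   1.12 -0.    0.26]
cmd [-0.04 -0.78  4.99] yaw -0.03
```

View pics/scene8z.png

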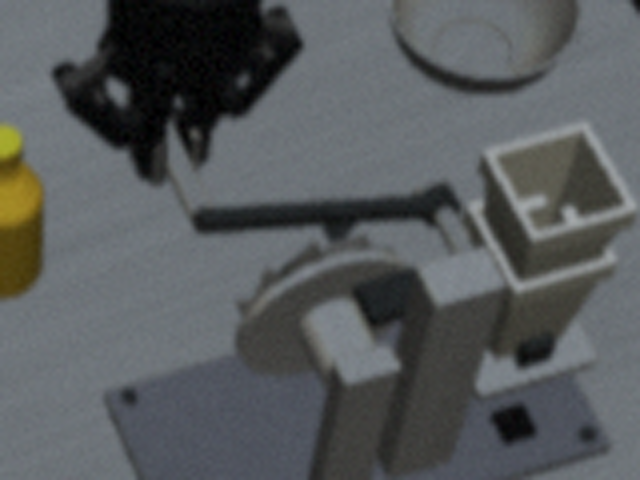

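Pawl is lifted clear and the carriage is sinking. Hold.

Emit:
{"method": "apply_moves", "body": {"commands": [[[0, 0, 0, 0], [0, 0, 0, 0], [0, 0, 0, 0], [0, 0, 0, 0], [0, 0, 0, 0], [0, 0, 0, 0], [0, 0, 0, 0], [0, 0, 0, 0]]]}}

```text
time_s: 14.92
eef_pos: [0.509, 0.0759, 0.2108]
tcp_rot: [0.054, 0.999, -0.001, 0.0]
force: [1.1, -6.1, -0.5]
width: 0.151
```

Emit:
{"method": "apply_moves", "body": {"commands": [[[0, 0, 0, 0], [0, 0, 0, 0], [0, 0, 0, 0], [0, 0, 0, 0], [0, 0, 0, 0], [0, 0, 0, 0], [0, 0, 0, 0], [0, 0, 0, 0]]]}}

```text
time_s: 15.92
eef_pos: [0.509, 0.0759, 0.2108]
tcp_rot: [0.054, 0.999, -0.001, 0.0]
force: [1.3, -6.8, -0.3]
width: 0.153
```

Emit:
{"method": "apply_moves", "body": {"commands": [[[0, 0, 0, 0], [0, 0, 0, 0], [0, 0, 0, 0], [0, 0, 0, 0], [0, 0, 0, 0], [0, 0, 0, 0], [0, 0, 0, 0], [0, 0, 0, 0]]]}}

```text
time_s: 16.92
eef_pos: [0.509, 0.0759, 0.2108]
tcp_rot: [0.054, 0.999, -0.001, 0.0]
force: [1.4, -6.4, -0.2]
width: 0.148
```

```bash
python3 look.py 9;python3 go.py .5085 .068 .161 3.036; sed -i 's/(360,110,520,230)/(310,130,470,250)/' ov.py; python3 ov.py 9 .6082,.2585,.165,-.106,.031 .6082,.2585,.12,-.106,.031
```

```text
t 17.025 pos [0.5089 0.0758 0.2108] psi 3.033 tilt [ 0.    -0.003 -1.   ] F [ 0.7 -7.4  0.6] w 0.144 j [ 0.15  0.25 -0.2   1.12 -0.    0.26]
cmd [-0.04 -0.77  4.98] yaw -0.03
```

View pics/scene9o.png

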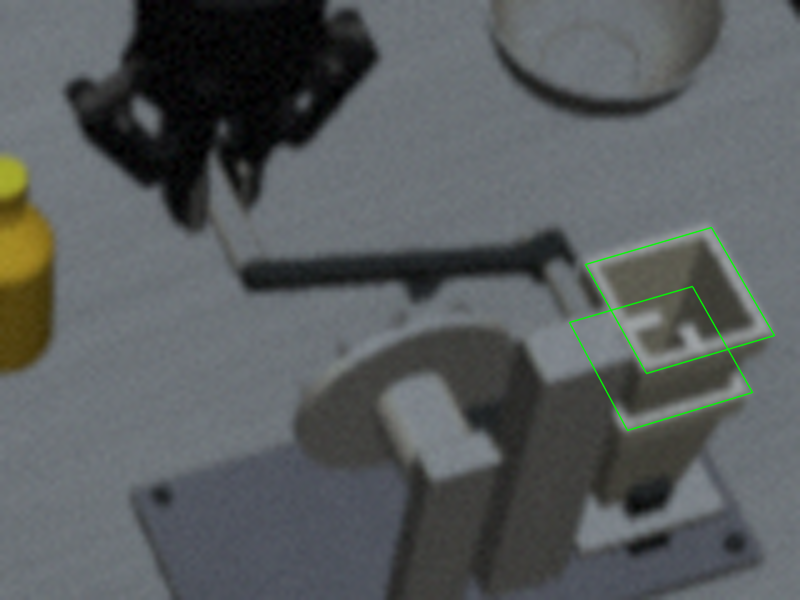

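Emit:
{"method": "apply_moves", "body": {"commands": [[[0, 0, 0, 0], [0, 0, 0, 0], [0, 0, 0, 0], [0, 0, 0, 0], [0, 0, 0, 0], [0, 0, 0, 0], [0, 0, 0, 0], [0, 0, 0, 0]]]}}

```text
time_s: 18.02
eef_pos: [0.509, 0.0758, 0.2108]
tcp_rot: [0.054, 0.999, -0.001, 0.0]
force: [0.2, -6.8, 0.3]
width: 0.149
```

```bash
python3 look.py 10; python3 - <<'E'
import cv2,numpy as np
a=cv2.imread("pics/scene9.png").astype(float);b=cv2.imread("pics/scene10.png").astype(float)
d=cv2.GaussianBlur(np.abs(cv2.GaussianBlur(a,(0,0),1.5)-cv2.GaussianBlur(b,(0,0),1.5)),(0,0),1)[130:250,360:480]; print(d.max(),d.mean())
E
```

```text
2.6669721476783486 0.4215222843661093
```

Carriage is stationary at the bottom. Lower the pawl along the arc to nearly down, then open.

Emit:
{"method": "apply_moves", "body": {"commands": [[[0, -0.2, 0.7, 0], [0, -0.4, 1.4, 0], [0, -0.6, 2.1, 0], [0, -0.7, 2.9, 0], [0, -0.8, 3.6, 0], [0, -0.9, 4.3, 0], [0, -0.9, 4.8, 0], [0, -0.9, 4.8, 0]]]}}

```text
time_s: 19.12
eef_pos: [0.5082, 0.0678, 0.1626]
tcp_rot: [0.054, 0.999, -0.0, 0.0]
force: [0.1, -6.0, 1.2]
width: 0.15
```

```bash
python3 look.py 11;python3 go.py .5085 .068 .161 3.036
```

```text
t 19.225 pos [0.5082 0.0678 0.1628] psi 3.0333 tilt [ 0. -0. -1.] F [ 0.5 -5.6  1. ] w 0.151 j [ 0.13  0.28 -0.3   0.99 -0.    0.24]
cmd [-0.03  0.03  0.18] yaw -0.03
```

View pics/scene11z.png

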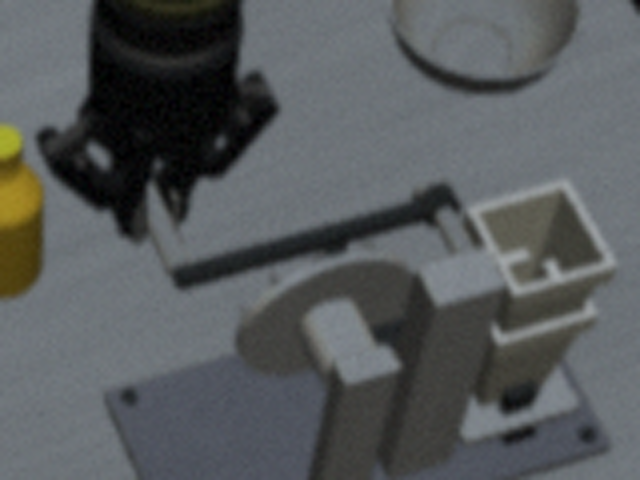

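Now open, then retreat straight up.

Emit:
{"method": "apply_moves", "body": {"commands": [[[0, 0, 0.1, 0], [0, 0, 0.1, 0], [0, 0, 0.1, 0], [0, 0, 0.1, 0], [0, 0, 0.1, 0], [0, 0, 0.1, 0], [0, 0, 0.1, 0]]], "grip": 1}}

```text
time_s: 20.1
eef_pos: [0.5081, 0.0681, 0.1613]
tcp_rot: [0.054, 0.999, 0.0, -0.0]
force: [-0.4, 0.7, 0.3]
width: 0.999
```

Emit:
{"method": "apply_moves", "body": {"commands": [[[0, 0, -1.5, 0], [0, 0, -4, 0], [0, 0, -7, 0], [0, 0, -10, 0], [4, 0, -13, 0], [9, 0, -14, 0], [14, 0, -14, 0], [14, 0, -14, 0]]]}}

```text
time_s: 21.1
eef_pos: [0.3658, 0.083, 0.3028]
tcp_rot: [0.053, 0.999, 0.0, 0.0]
force: [1.5, -0.4, -0.9]
width: 1.0
```

```bash
python3 look.py 12;python3 go.py .5085 .068 .161 3.036; python3 ov.py 12 .6082,.2585,.165,-.106,.031 .6082,.2585,.12,-.106,.031
python3 - <<'E'
from h import *
for c in ("scene","top"):
  for n in ["pawl_grip","nest","tub_round","tub_straight","bottle","spoon","can"]:
    for q in spotter.tip_of(c,n)[:1]: print(c,n,round(q["score"],2),np.round(w(c,q["location"]),4))
E
```

```text
t 21.2 pos [0.3694 0.0833 0.3025] psi 3.034 tilt [ 0.003  0.    -1.   ] F [ 0.8 -0.   0.1] w 1.003 j [ 0.22 -0.02 -0.28  1.31 -0.    0.33]
cmd [-13.96  -0.04  14.19] yaw -0.02
scene pawl_grip 0.7 [0.5126 0.0674 0.1803]
scene nest 0.71 [0.6096 0.2566 0.0725]
scene tub_round 0.76 [ 0.4757 -0.3474 -0.0017]
scene tub_straight 0.74 [ 0.4897 -0.1689  0.0011]
scene bottle 0.68 [ 0.3964  0.0284 -0.0007]
scene spoon 0.57 [ 0.4369 -0.437  -0.0009]
scene can 0.91 [ 0.765  -0.0903 -0.0047]
top pawl_grip 0.89 [0.5125 0.072  0.1807]
top nest 0.65 [0.6107 0.2594 0.0704]
top tub_round 0.77 [ 0.4779 -0.3414 -0.0013]
top tub_straight 0.59 [ 0.4919 -0.1644 -0.0016]
top bottle 0.7 [0.3985 0.0335 0.0006]
top spoon 0.58 [ 4.354e-01 -4.313e-01  2.000e-04]
top can 0.9 [ 0.772  -0.0847 -0.0008]
```

View pics/scene12o.png

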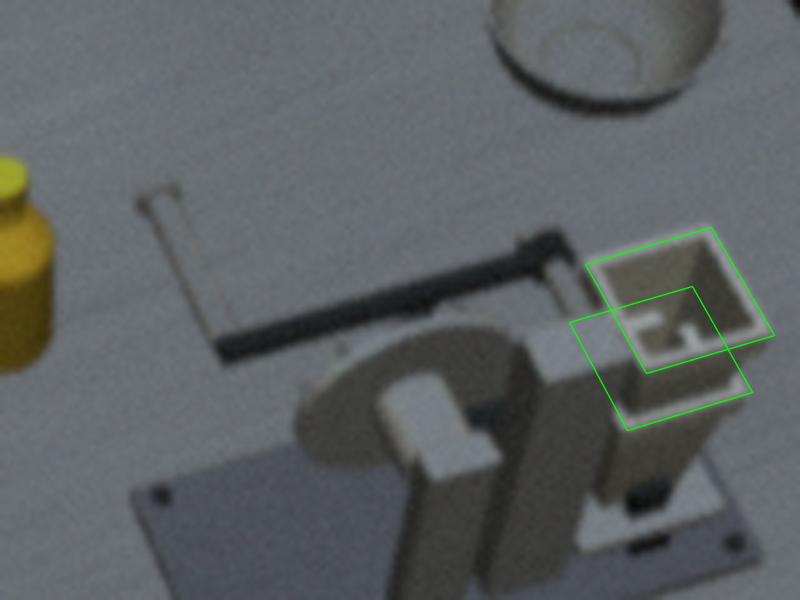

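View pics/scene12.png

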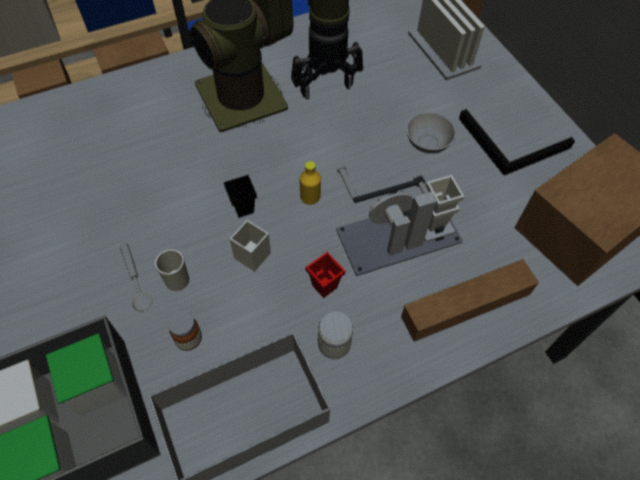

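View pics/top12o.png

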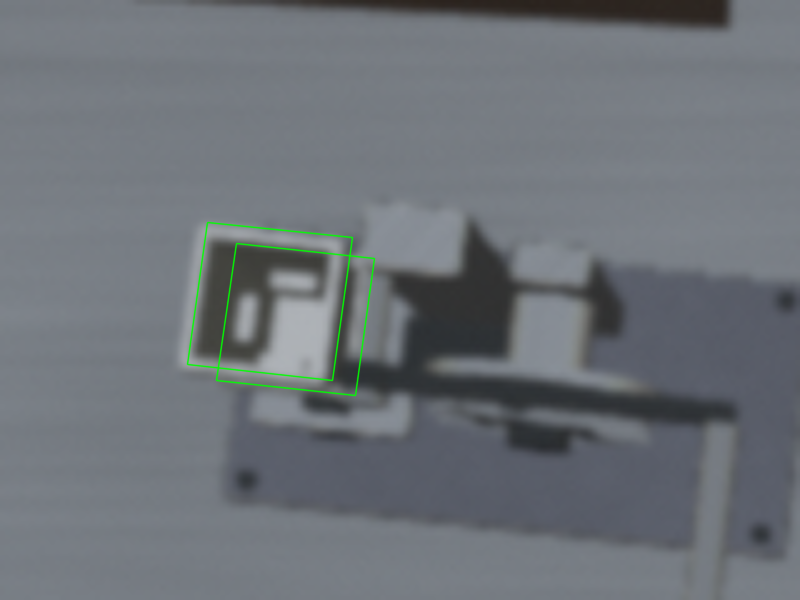

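```bash
python3 -c "
from cell import arm
print(arm.sign_off())"
```

```text
the job is handed in; nothing more can be done
None
```

The white tapering tub is nested in the tub on the lift, the carriage is down on its bottom stop, and the pawl is back down. I handed the job in at about 21 s of the 51 s limit.

- **Nesting:** I gripped the tub by its rim and lowered it until it seated with about 10 N. After I let go, the upper rim stood 45 mm above the lower one, so it is fully home and upright.
- **Lowering:** I held the pawl up by its handle at about 0.35 rad, well clear of the teeth. Two pictures about 1 s apart showed the carriage had stopped moving before I lowered the pawl and released it.
- **Last checks:** In the scene camera the rims matched 165 mm and 120 mm, which is the carriage-down position. The pawl handle was back at its starting height of 180 mm. In the pictures, nothing else on the table had visibly moved. The gripper was open and well away from everything.
- **Small disagreements:** The top camera puts the nested tub about 1–2 mm off the model in y, which is within the play and calibration error. The network put the nest point at 70–72 mm, against the expected 75 mm. That is about its stated 4 mm accuracy, with the top camera's reading slightly over.

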